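# Put the spice jar away in the drawer

## Task

Take the spice jar from under the low wooden shelf and stand it upright in the open drawer of the small wooden drawer unit. Then push the drawer fully shut, gently enough that the jar stays standing inside. Leave the food tin that stands beside the jar where it is.

Things in the scene. Friction and masses are not known exactly. Their poses are not given: they have to be found in the camera images.
- spice_jar: spice jar, a slim upright glass cylinder with a paper label and a dark cap, 41 mm in diameter, 105 mm tall, about 0.11 kg, loose; stands on the worktop under the front edge of the shelf. Origin at the centre of its underside, z up along the jar.
- tin: food tin, a wider and lower cylinder, 57 mm in diameter, 72 mm tall, loose; stands on the worktop beside the jar, 105 to 175 mm from it, on either side. Origin at the centre of its underside. Not to be moved.
- riser: low wooden shelf fixed on the worktop, on the left. Origin on the worktop; x points to its back. Board underside 200 mm up, 18 mm thick, 340 mm wide (y), from x = -135 mm (front edge) to +25 mm. Side panels (y = +-155 mm, 16 mm thick) span x = -75 to +15 mm only. A mug stands on top, towards the back. Jar and tin stand near x = -128, y = +-70 mm, under the front edge.
- unit: small wooden drawer unit fixed on the worktop on the right, 190 mm wide (y), 140 mm tall, one drawer, a tape roll on top. Origin on the worktop; x points to its back, the drawer opens along -x. Its front face is at x = -110 mm, its back at x = +70 mm; the opening ends 130 mm above the worktop.
- drawer_floor (a point): centre of the drawer's inner floor, 14 mm above the worktop; moves with the drawer, axes as the unit's. Inside it measures 159 mm (x) by 150 mm (y); side walls 6 mm thick, top 47 mm above this floor. Front panel: inner face 79.5 mm from here along -x, 12 mm thick, 186 mm wide, top 71 mm above this floor.
- drawer_handle (a point): middle of the drawer's steel bar handle, which runs along y, 90 mm long, 35 mm in front of the front panel's outer face, 55 mm above the worktop; moves with the drawer.
- drawer (a joint): how far the drawer stands open, in m: 0 = shut, 0.16 = fully out. It starts 0.13 to 0.155 open and slides with light friction.

How it is judged (in metres and radians):
On the way, in this order (a step that is already met when the one before it is completed fails the run):
1. the jar stands upright on the floor of the open drawer, let go (value of joint drawer above 0.04 m and x of spice_jar in the frame of drawer_floor between -0.066 and 0.066 m and y of spice_jar in the frame of drawer_floor between -0.06 and 0.06 m and z of spice_jar in the frame of drawer_floor between -0.008 and 0.008 m and angle between spice_jar's own z axis and vertical below 0.2 rad and contact force between the fingers and spice_jar below 0.2 N), for 0.2 s.
2. the drawer is pushed shut (value of joint drawer below 0.008 m), for 0.2 s.
At the end, for the whole second after the job is handed in: The drawer is shut to within 8 mm, the jar stands at rest on the drawer's floor inside, upright to within 0.2 rad, and the tin stands upright within 30 mm of where it started (value of joint drawer below 0.008 m and x of spice_jar in the frame of drawer_floor between -0.066 and 0.066 m and y of spice_jar in the frame of drawer_floor between -0.06 and 0.06 m and z of spice_jar in the frame of drawer_floor between -0.008 and 0.008 m and angle between each of spice_jar, tin's own z axis and vertical below 0.2 rad and linear speed of spice_jar below 0.02 m/s and distance of tin from where it was at the start of the episode below 0.03 m); the robot touches nothing.
It fails at once if the tin is knocked over or moved by more than 30 mm (distance of tin from where it was at the start of the episode above 0.03 m or angle between tin's own z axis and vertical above 0.5 rad).
It fails at once if the jar falls over (angle between spice_jar's own z axis and vertical above 1.2 rad).
It also fails if it takes over 54 s, if anything falls off the work surface, if the arm or the gripper's body presses on something with over 40 N, if the wrist force passes 120 N, or if a joint passes its speed limit or range.

## Robot

A 6-joint arm with a two-finger parallel gripper is mounted at the origin on a cart in front of the work surface, level with it; the furniture and walls round the work are solid. World frame = base frame: x ahead of the robot, y to its left, z up, the work surface at z = 0. Lengths are in mm, angles in degrees, forces in N, time in s.
With the tool pointing down it reaches from about 300 to 850 mm from the base axis. Payload 4.2 kg.
Tool frame: the origin (TCP) lies between the finger pads; the fingertips stand 22 mm ahead of it and the grasp point (between the pads) lies 3 mm ahead of it; z points along the fingers, y is the direction in which the jaws open and shut (so a half turn about z gives the same grasp; the last joint's range is limited). The gripper opens to 91 mm and grips with 3 to 60 N. Pads are 32 mm wide; open, the fingers measure 118 mm over their backs; the gripper's body (76 mm by 178 mm) begins 60 mm behind the grasp point.
Start: joints at [66.75, 18.312, 89.639, -0, 72.044, -1.146], TCP at [216.376, 532.75, 235.976] pointing down, gripper open.
Joint ranges: [-177.97, 177.97], [-48.28, 115.42], [12.27, 149.76], [-77.06, 257.06], [2.81, 150.46], [-146.56, 146.56]. Speed limits (degrees/s): [147.25, 147.25, 180, 180, 180, 180].

## Interface

Orientations are given as [roll, pitch, yaw] about the fixed x, y, z axes, in that order (R = Rz(yaw) Ry(pitch) Rx(roll)).
In Python, from workcell import * gives the robot as it stands.
- The arm moves only by the shell command python3 -m jog 'ROWS' [OPENING] [FORCE]. ROWS is text: rows parted by semicolons, each of 6 numbers parted by spaces: the shift along the tool's x, y, z in units of 0.5 m (1.0 is 0.5 m), then the turn, a rotation vector about the tool's x, y, z in units of pi/2 rad (1.0 is pi/2 rad). A call has 1 to 20 rows; each row is the pose to reach, as a shift and turn from the pose measured when the call began, along the tool's axes at that moment; what a row does not reach only later rows make up. A row lasts 1/12 s, in which the tool goes at most 41.7 mm and 7.16 degrees, less where a joint would pass 70% of its speed; a pose out of reach is approached as far as the arm can. A call with a number of a shift or a turn outside -1 to 1 is refused whole. A call with a gripper value outside its range is refused whole. OPENING is the opening, from -1 (shut) to 1 (fully open), set as the call begins (- or left out, the last holds). The fingers move at their own pace and stop on an object; FORCE is the grip in N (left out, the last holds). Time passes only in rows, so rows that repeat a pose let the fingers close. It gives the time, the measured TCP pose, the force and the opening at its end, in the units of the state.
- state(): the state, without advancing time (a new reading comes with each control period).
- grab_frame(name): name is "scene" or "top"; returns the picture (384x512x3 uint8, red, green, blue); there is no depth.
- calibration(name): a dict with "mtx" (3x3 intrinsics, pixels), "distortion" ([k1, k2, p1, p2, k3] as OpenCV has them; the pictures are not rectified), "rvec" (rotation vector, rad) and "tvec" (3), from world to camera coordinates, as OpenCV has them. Camera axes: x right, y down, z forward; pixel columns grow to the right and rows downward; lengths in mm; the calibration is good to about 2 mm. A picture is of the moment at which its call begins. calibration takes no time and is no camera call.
- job_done(): hands the job in, once; it reports no verdict.
Trained networks look in the newest picture that a camera, given by its name, has taken for a name from the list of things; names that differ only in an ending like _2 or _b are one class to them, and where a whole thing is asked for, a point or a joint stands for the part that bears it (a point fixed in the world has none). Each returns a list of dicts, best first, with "confidence" (0 to 1); they miss things now and then, are a little off and sometimes report something else, mostly with a low value. They report only what shows in the picture. A call takes as long as a camera call.
- spot_in(query, camera): "rect" ([left, top, right, bottom] in pixels, round what is visible of it).
- tip_of(query, camera): "location" ([column, row] in pixels: a listed point, or the origin of a listed thing).
The state is a dict: "time_s": time; "qpos": joint angles; "qvel": joint speeds; "effort": joint torques, N m; "ee_pos": TCP position; "ee_rot": TCP orientation; "force": force on the tool from outside, world axes, zero at the start; "torque": the same for the moment, N m; "gripper_width": finger opening in mm.
Only numpy, scipy, OpenCV 4.12 (cv2) and the standard library are available. Lean on these libraries where they do the work, as an engineer would, in place of code of your own. Each camera call takes 0.05 s, during which the arm holds its last target. There are 200 camera calls.

## Working session

There is one attempt and no reset: what is moved stays moved. The work goes in short steps, Python scripts to look and compute and a shell command to move; the robot and the scene stay as the last step left them, time stands still between calls to the robot, and variables do not carry over. Pictures are saved under pics/ and viewed, about 8 in all and at most 12, crops included, and the job is handed in when it is done.

```bash
ls; mkdir -p pics
cat > h.py <<'E'
from workcell import *
import numpy as np, cv2
from scipy.spatial.transform import Rotation as R
def cal(n):
    c=calibration(n); return [np.array(c[k],float) for k in("mtx","distortion","rvec","tvec")]
def proj(n,p):
    K,D,r,t=cal(n); return cv2.projectPoints(np.array(p,float).reshape(-1,3),r,t,K,D)[0].reshape(-1,2)
def ray(n,uv):
    K,D,r,t=cal(n); x=cv2.undistortPoints(np.array(uv,float).reshape(1,1,2),K,D).ravel()
    M=cv2.Rodrigues(r)[0]; return -M.T@t.ravel(), M.T@np.array([x[0],x[1],1])
def onz(n,uv,z):
    o,d=ray(n,uv); return (o+d*(z-o[2])/d[2]).round(1)
def pose():
    s=state(); return np.array(s["ee_pos"]),R.from_euler('xyz',s["ee_rot"],degrees=True)
def rel(target,rpy=None):
    p,q=pose(); d=q.inv().apply(np.array(target)-p)/500
    w=np.zeros(3) if rpy is None else (q.inv()*R.from_euler('xyz',rpy,degrees=True)).as_rotvec()/(np.pi/2)
    return d.round(3),w.round(3)
E
python3 - <<'E'
from h import *
a=grab_frame("scene");b=grab_frame("top")
cv2.imwrite("pics/1.png",np.vstack([a,b])[:,:,::-1][:, :]) if 0 else None
cv2.imwrite("pics/1s.png",a[:,:,::-1]);cv2.imwrite("pics/1t.png",b[:,:,::-1])
for n in("scene","top"):
    K,D,r,t=cal(n);print(n,ray(n,(256,192)))
    for q in("spice_jar","tin","riser","unit","drawer_floor","drawer_handle"):
        for d in spot_in(q,n)[:1]: print(q,"rect",np.round(d["rect"]),round(d["confidence"],2))
        for d in tip_of(q,n)[:2]:
            z={"drawer_floor":14,"drawer_handle":55}.get(q,0)
            print(q,"tip",np.round(d["location"]),round(d["confidence"],2),onz(n,d["location"],z))
print(state())
E
```

```text
pics
scene (array([-71.00555205, 200.39993776, 430.30488524]), array([ 0.87617386, -0.19853946, -0.43933084]))
spice_jar rect [223. 185. 244. 239.] 0.6
spice_jar tip [235. 233.] 0.69 [602.3  94.2   0. ]
tin rect [156. 214. 186. 265.] 0.93
tin tip [177. 253.] 0.82 [551.5 219.7   0. ]
riser rect [ 84.  86. 277. 256.] 0.79
unit rect [301. 127. 422. 246.] 0.92
unit tip [336. 193.] 0.93 [ 738.5 -201.5    0. ]
drawer_floor rect [316. 183. 425. 248.] 0.79
drawer_floor tip [356. 221.] 0.67 [ 568.5 -172.4   14. ]
drawer_handle rect [316. 183. 421. 249.] 0.97
drawer_handle tip [383. 237.] 0.9 [ 441.1 -159.4   55. ]
top (array([159.08114473, 298.50932539, 752.32261147]), array([ 0.56528417, -0.30264561, -0.76738252]))
spice_jar rect [232. 207. 249. 242.] 0.76
spice_jar tip [240. 238.] 0.87 [600.7 106.3   0. ]
tin rect [188. 253. 217. 286.] 0.66
tin tip [207. 274.] 0.71 [548.1 215.7   0. ]
riser rect [ 92. 125. 273. 291.] 0.74
unit rect [273. 104. 402. 239.] 0.84
unit tip [313. 158.] 0.88 [ 749.4 -210.5    0. ]
unit tip [241. 238.] 0.63 [599.1 105.1   0. ]
drawer_floor rect [304. 162. 403. 241.] 0.65
drawer_floor tip [342. 202.] 0.86 [ 567.6 -178.6   14. ]
drawer_handle rect [305. 159. 399. 241.] 0.85
drawer_handle tip [373. 228.] 0.7 [ 447.5 -166.2   55. ]
{'time_s': 1.3, 'qpos': array([ 6.67491333e+01,  1.83119059e+01,  8.96365300e+01,  1.01340919e-03,
        7.20436071e+01, -1.14601446e+00]), 'qvel': array([ 0.07811362, -0.01086335, -0.02194866, -0.02954574, -0.0386543 ,
        0.10178712]), 'effort': array([ 3.85462308e-04, -4.12351871e+01, -2.32232648e+01,  7.30150728e-02,
        3.75266187e-02, -3.17952534e-06]), 'ee_pos': array([216.38394596, 532.77143014, 235.99263523]), 'ee_rot': array([ 1.79992025e+02, -8.04754910e-04,  1.57894835e+02]), 'force': array([-0.01901815,  0.139489  ,  0.33076662]), 'torque': array([-0.03541004, -0.01834035,  0.01352032]), 'gripper_width': 90.93453990408291}
```

Run:
```python
import cv2,numpy as np
a=cv2.imread("pics/1s.png")[70:290,70:440];b=cv2.imread("pics/1t.png")[80:300,70:440]
cv2.imwrite("pics/1c.png",cv2.resize(np.vstack([a,b]),None,fx=1.36,fy=1.36))
```

```text
(no output)
```

View pics/1c.png

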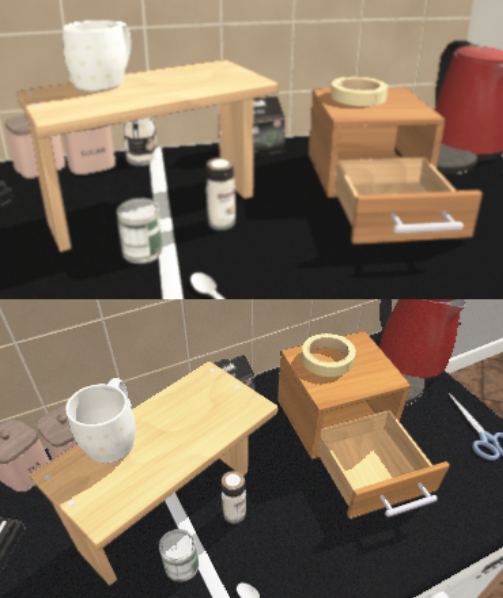

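Run:
```python
from h import *
for n,c in(("top",[(272,160),(224,127),(118,257),(92,233)]),("scene",[(273,133),(235,115),(95,153)])):
    print(n,[onz(n,u,218).tolist() for u in c])
for a in(10,15,20):
  A=np.radians(a);c=s=np.sqrt(.5)
  z=np.array([c*np.cos(A),c*np.sin(A),-s]);y=np.array([-np.sin(A),np.cos(A),0]);x=np.cross(y,z)
  M=R.from_matrix(np.c_[x,y,z]);rpy=M.as_euler('xyz',degrees=True)
  G=np.array([601,101,75]);P=G-130*np.array([np.cos(A),np.sin(A),0])+[0,0,60]-3*z
  print(a,rpy,P,rel(P,rpy))
```

```text
top [[614.6, 16.9, 218.0], [758.8, 61.7, 218.0], [534.8, 360.6, 218.0], [604.3, 389.3, 218.0]]
scene [[599.9, 15.2, 218.0], [752.4, 63.9, 218.0], [554.9, 337.3, 218.0]]
10 [-180.   45. -170.] [470.88589939  78.05737349 137.12132034] (array([-0.814, -0.651,  0.198]), array([-0.14 , -0.487, -0.338]))
15 [-180.   45. -165.] [473.38060448  66.80448603 137.12132034] (array([-0.827, -0.67 ,  0.198]), array([-0.162, -0.482, -0.391]))
20 [-180.   45. -160.] [476.84657022  55.81184708 137.12132034] (array([-0.842, -0.688,  0.198]), array([-0.183, -0.477, -0.443]))
```

```bash
python3 -m jog '-0.2 -0.16 0.04 -0.04 -0.12 -0.1;-0.4 -0.33 0.1 -0.08 -0.24 -0.2;-0.827 -0.67 0.198 -0.162 -0.482 -0.391;-0.827 -0.67 0.198 -0.162 -0.482 -0.391;-0.827 -0.67 0.198 -0.162 -0.482 -0.391;-0.827 -0.67 0.198 -0.162 -0.482 -0.391;-0.827 -0.67 0.198 -0.162 -0.482 -0.391;-0.827 -0.67 0.198 -0.162 -0.482 -0.391;-0.827 -0.67 0.198 -0.162 -0.482 -0.391;-0.827 -0.67 0.198 -0.162 -0.482 -0.391;-0.827 -0.67 0.198 -0.162 -0.482 -0.391;-0.827 -0.67 0.198 -0.162 -0.482 -0.391;-0.827 -0.67 0.198 -0.162 -0.482 -0.391;-0.827 -0.67 0.198 -0.162 -0.482 -0.391;-0.827 -0.67 0.198 -0.162 -0.482 -0.391;-0.827 -0.67 0.198 -0.162 -0.482 -0.391;-0.827 -0.67 0.198 -0.162 -0.482 -0.391;-0.827 -0.67 0.198 -0.162 -0.482 -0.391;-0.827 -0.67 0.198 -0.162 -0.482 -0.391;-0.827 -0.67 0.198 -0.162 -0.482 -0.391' 1 15
python3 - <<'E'
from h import *
a=grab_frame("scene");b=grab_frame("top")
cv2.imwrite("pics/2c.png",cv2.resize(np.vstack([a[70:290,70:440],b[80:300,70:440]])[:,:,::-1],None,fx=1.36,fy=1.36))
print(state()["qpos"].round(1),rel([473.4,66.8,137.1],[180,45,-165]))
for n in("scene","top"):
  for q in("spice_jar","tin"):
    for d in tip_of(q,n)[:1]: print(n,q,np.round(d["location"]),d["confidence"],onz(n,d["location"],0))
    for d in spot_in(q,n)[:1]: r=d["rect"];print(r,onz(n,[(r[0]+r[2])/2,(r[1]+r[3])/2],52 if q=="spice_jar" else 36))
E
```

```text
time_s: 2.97
ee_pos: [460.3, 115.4, 182.5]
ee_rot: [-176.8, 42.8, -164.9]
force: [0.3, -0.2, -0.1]
gripper_width: 91.2
[ 14.5  -0.7 137.2 -77.    2.9 -13.4] (array([ 0.062, -0.096,  0.072]), array([-0.035, -0.024,  0.001]))
scene spice_jar [236. 233.] 0.81 [601.2  91.3   0. ]
[223.6, 188.1, 246.3, 238.8] [593.8  94.3  52. ]
scene tin [174. 253.] 0.71 [553.2 224.9   0. ]
[155.3, 214.5, 190.4, 263.7] [547.5 223.7  36. ]
top spice_jar [241. 239.] 0.78 [597.2 104.7   0. ]
[230.9, 207.3, 251.5, 242.6] [601.4 101.   52. ]
top tin [206. 278.] 0.66 [541.4 222.2   0. ]
[189.9, 252.4, 213.5, 287.3] [544.8 226.7  36. ]
```

View pics/2c.png

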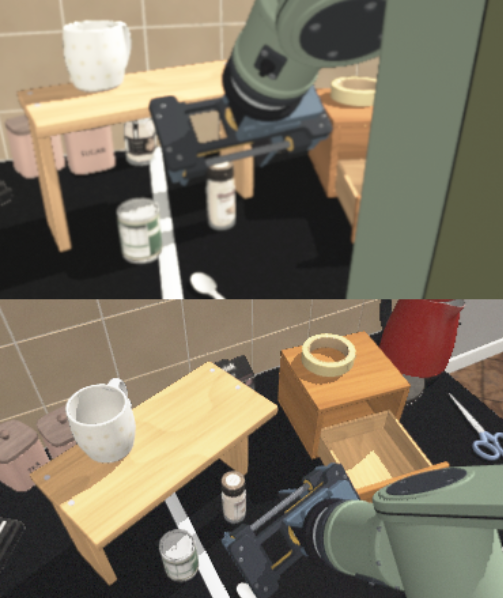

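Run:
```python
from h import *
S=[([66.75,18.312,89.639,0,72.044],[216.376,532.75,235.976],[180,0,158])]
s=state();S.append((s["qpos"][:5],s["ee_pos"],s["ee_rot"]))
A=[];b=[]
for q,p,e in S:
    t=np.radians(q[1]);u=np.radians(q[1]+q[2]);z=R.from_euler('xyz',e,degrees=True).as_matrix()[:,2]
    A+=[[np.sin(t),np.sin(u),z[:2]@[np.cos(np.radians(q[0])),np.sin(np.radians(q[0]))],0],[np.cos(t),np.cos(u),z[2],1]]
    b+=[np.hypot(*p[:2]),p[2]]
print(np.linalg.solve(A,b),z)
L2,L3,Lt,h=np.linalg.solve(A,b)
for T in(45,50,55,60,65):
  for r,zz in((480,140),(540,110),(610,75),(600,165),(600,90)):
    T_=np.radians(T);wr,wz=r-Lt*np.cos(T_),zz+Lt*np.sin(T_)-h
    D=np.hypot(wr,wz);c3=(D*D-L2*L2-L3*L3)/(2*L2*L3);q3=np.arccos(c3)
    q2=np.arctan2(wr,wz)-np.arctan2(L3*np.sin(q3),L2+L3*c3)
    print(T,r,zz,np.degrees([q2,q3]).round(),"q5",(90+T-np.degrees(q2+q3)).round(1))
```

```text
[621.16086006 399.28785077 305.2676028   74.60044249] [ 0.67028497  0.1216764  -0.73206073]
45 480 140 [  5. 143.] q5 -12.8
45 540 110 [ 13. 139.] q5 -17.5
45 610 75 [ 21. 134.] q5 -20.1
45 600 165 [ 11. 128.] q5 -4.3
45 600 90 [ 19. 134.] q5 -18.0
50 480 140 [  4. 139.] q5 -3.3
50 540 110 [ 12. 136.] q5 -7.8
50 610 75 [ 20. 130.] q5 -10.5
50 600 165 [ 11. 124.] q5 4.6
50 600 90 [ 18. 130.] q5 -8.5
55 480 140 [  4. 135.] q5 5.4
55 540 110 [ 12. 132.] q5 1.2
55 610 75 [ 20. 126.] q5 -1.4
55 600 165 [ 12. 120.] q5 13.0
55 600 90 [ 18. 126.] q5 0.5
60 480 140 [  5. 132.] q5 13.6
60 540 110 [ 12. 128.] q5 9.7
60 610 75 [ 20. 122.] q5 7.3
60 600 165 [ 13. 116.] q5 21.0
60 600 90 [ 18. 123.] q5 9.1
65 480 140 [  6. 128.] q5 21.3
65 540 110 [ 13. 124.] q5 17.8
65 610 75 [ 21. 119.] q5 15.6
65 600 165 [ 14. 112.] q5 28.8
65 600 90 [ 19. 119.] q5 17.3
```

```bash
cat >> h.py <<'E'
def tool(a,T=62):
    A,T=np.radians([a,T]);z=np.array([np.cos(T)*np.cos(A),np.cos(T)*np.sin(A),-np.sin(T)]);y=np.array([-np.sin(A),np.cos(A),0])
    return R.from_matrix(np.c_[np.cross(y,z),y,z]).as_euler('xyz',degrees=True),z
E
python3 - <<'E'
from h import *
rpy,z=tool(10);A=np.radians(10)
P=np.array([599.5,99,90])-110*np.array([np.cos(A),np.sin(A),0])-3*z
print(rpy,P,rel(P,rpy))
E
```

```text
[-180.   28. -170.] [489.78412946  79.65413181  92.64884278] (array([ 0.094, -0.073,  0.162]), array([-0.003,  0.166,  0.04 ]))
```

```bash
python3 -m jog '0 0 0 0 0.08 0.02;0 0 0 0 0.166 0.04;0 0 0 0 0.166 0.04;0.05 -0.04 0.08 0 0.166 0.04;0.094 -0.073 0.162 0 0.166 0.04;0.094 -0.073 0.162 0 0.166 0.04;0.094 -0.073 0.162 0 0.166 0.04;0.094 -0.073 0.162 0 0.166 0.04'
python3 - <<'E'
from h import *
rpy,z=tool(10);A=np.radians(10)
print(state()["qpos"].round(1),rel([489.8,79.7,92.6],rpy))
print(rel(np.array([599.5,99,62])-3*z,rpy))
b=grab_frame("top")[150:300,150:350];a=grab_frame("scene")[120:270,130:330]
cv2.imwrite("pics/3.png",cv2.resize(np.hstack([a,b])[:,:,::-1],None,fx=2,fy=2))
E
```

```text
time_s: 4.13
ee_pos: [489.5, 81.3, 100.1]
ee_rot: [-179.5, 28.6, -169.9]
force: [-0.3, 1.2, 0.1]
gripper_width: 91.2
[  7.7  10.9 131.5   4.5   9.  -96.6] (array([ 0.007, -0.003,  0.013]), array([-0.005,  0.006,  0.001]))
(array([-0.159, -0.002,  0.167]), array([-0.005,  0.006,  0.001]))
```

View pics/3.png

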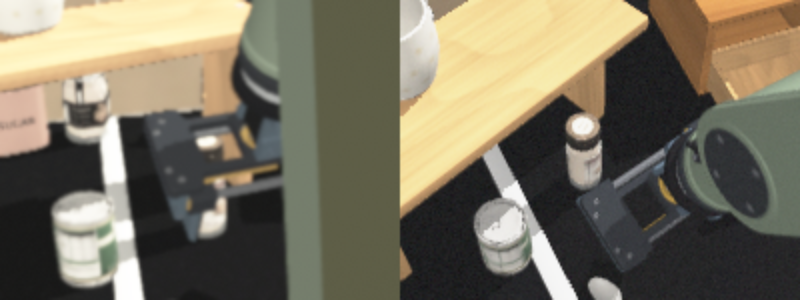

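```bash
python3 -m jog '-0.03 -0.002 0.03;-0.06 -0.002 0.06' >/dev/null 2>&1; python3 -m jog '-0.03 0 0.03 0 0 0;-0.06 -0.001 0.06 0 0.003 0;-0.09 -0.002 0.09 -0.005 0.006 0.001;-0.12 -0.002 0.12 -0.005 0.006 0.001;-0.145 -0.002 0.15 -0.005 0.006 0.001;-0.159 -0.002 0.167 -0.005 0.006 0.001;-0.159 -0.002 0.167 -0.005 0.006 0.001;-0.159 -0.002 0.167 -0.005 0.006 0.001'
python3 - <<'E'
from h import *
rpy,z=tool(10)
print(state()["qpos"].round(1),rel(np.array([599.5,99,62])-3*z,rpy))
b=grab_frame("top")[150:300,150:350];a=grab_frame("scene")[120:270,130:330]
cv2.imwrite("pics/4.png",cv2.resize(np.hstack([a,b])[:,:,::-1],None,fx=2,fy=2))
E
```

```text
time_s: 4.9
ee_pos: [595.3, 97.7, 60.8]
ee_rot: [180.0, 27.5, -170.2]
force: [-1.0, -0.6, -0.1]
gripper_width: 91.4
[  7.7  22.6 120.4   6.3   9.6 -98.1] (array([-0.009,  0.001, -0.004]), array([-0.   , -0.005, -0.002]))
```

View pics/4.png

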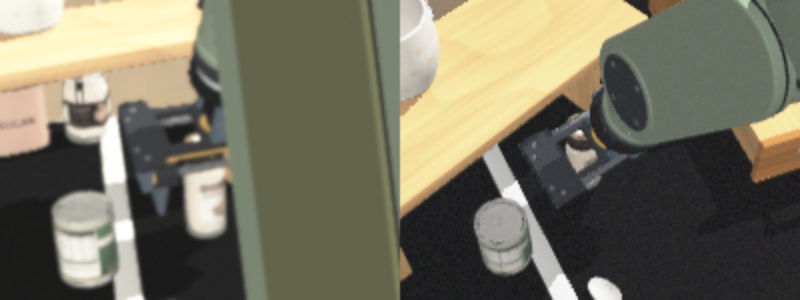

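Run:
```python
from h import *
for p in([599.5,99,0],[599.5,99,40],[599.5,99,105]):
    print((proj("scene",p)-[130,120])*2,(proj("top",p)-[150,150])*2)
for n in("scene","top"):
    for d in spot_in("spice_jar",n)[:1]:print(d)
    for d in tip_of("spice_jar",n)[:1]: print(d,onz(n,d["location"],0))
```

```text
[[205.63515925 227.05391078]] [[185.67737569 174.37699912]]
[[204.76075942 194.72067583]] [[184.85745762 156.1685472 ]]
[[203.29138589 138.89909618]] [[183.39191503 123.63518694]]
{'rect': [223.3, 187.9, 244.9, 239.5], 'confidence': 0.88}
{'location': [233.5, 230.8], 'confidence': 0.87} [610.   95.7   0. ]
{'rect': [230.4, 218.6, 250.2, 245.6], 'confidence': 0.8}
{'location': [240.9, 236.7], 'confidence': 0.68} [603.  102.6   0. ]
```

```bash
python3 -m jog '-0.009 0.001 -0.004 0 -0.005 -0.002;-0.009 0.001 -0.004 0 -0.005 -0.002' 1 15; python3 -m jog '0 0 0 0 0 0;0 0 0 0 0 0;0 0 0 0 0 0;0 0 0 0 0 0;0 0 0 0 0 0;0 0 0 0 0 0;0 0 0 0 0 0;0 0 0 0 0 0;0 0 0 0 0 0;0 0 0 0 0 0' -1 15
python3 - <<'E'
from h import *
p,q=pose();print(p,state()["qpos"].round(1));rpy,z=tool(10)
A=np.radians(10);d=np.array([np.cos(A),np.sin(A),0])
print(rel(p+[0,0,12],rpy),rel(p-130*d+[0,0,20],rpy),rel(p-150*d+[0,0,130],rpy))
E
```

```text
time_s: 5.37
ee_pos: [599.0, 98.6, 66.0]
ee_rot: [-179.9, 28.2, -170.0]
force: [0.2, 0.3, 0.6]
gripper_width: 91.1
time_s: 6.2
ee_pos: [598.9, 98.6, 65.9]
ee_rot: [-179.9, 28.2, -170.0]
force: [-0.1, 0.8, -0.7]
gripper_width: 40.6
[598.9014745   98.57189911  65.90785329] [  7.7  22.2 120.1   6.2   9.5 -98.2]
(array([-0.011, -0.   , -0.021]), array([-0.   ,  0.002,  0.   ])) (array([ 0.21 , -0.   , -0.158]), array([-0.   ,  0.002,  0.   ])) (array([ 0.142, -0.   , -0.371]), array([-0.   ,  0.002,  0.   ]))
```

```bash
python3 -m jog '0 0 -0.012 0 0 0;0.03 0 -0.03 0 0 0;0.07 0 -0.06 0 0 0;0.12 0 -0.1 0 0 0;0.17 0 -0.14 0 0 0;0.19 0 -0.19 0 0 0;0.17 0 -0.25 0 0 0;0.15 0 -0.31 0 0 0;0.142 0 -0.371 0 0.002 0;0.142 0 -0.371 0 0.002 0;0.142 0 -0.371 0 0.002 0;0.142 0 -0.371 0 0.002 0'
python3 - <<'E'
from h import *
print(state()["qpos"].round(1))
a=grab_frame("scene");b=grab_frame("top")
cv2.imwrite("pics/5.png",cv2.resize(np.vstack([a[70:290,70:440],b[80:300,70:440]])[:,:,::-1],None,fx=1.36,fy=1.36))
rpy,z=tool(-10)
for n in("scene","top"):
    for q,zz in(("drawer_floor",14),("drawer_handle",55),("unit",0)):
        for d in tip_of(q,n)[:1]: print(n,q,np.round(d["location"]),round(d["confidence"],2),onz(n,d["location"],zz))
E
```

```text
time_s: 7.2
ee_pos: [450.1, 72.5, 195.2]
ee_rot: [-180.0, 27.9, -170.0]
force: [-0.3, 1.0, -0.7]
gripper_width: 40.5
[  6.6  -1.8 126.7   3.3  27.2 -96. ]
scene unit [335. 193.] 0.78 [ 737.7 -196.4    0. ]
top unit [312. 161.] 0.7 [ 742.2 -201.7    0. ]
```

View pics/5.png

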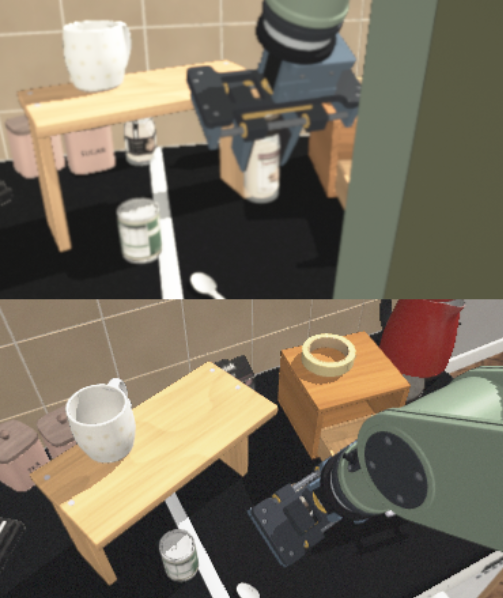

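Run:
```python
from h import *
rpy,z=tool(-10)
print(rel([562.5,-176.8,195],rpy),rel([450,-130,200],rpy))
```

```text
(array([-0.117, -0.53 ,  0.063]), array([ 0.104, -0.001,  0.197])) (array([ 0.059, -0.399, -0.042]), array([ 0.104, -0.001,  0.197]))
```

```bash
python3 -m jog '0.01 -0.06 -0.01 0.01 0 0.02;0.02 -0.12 -0.02 0.03 0 0.06;0.03 -0.19 -0.03 0.05 0 0.1;0.03 -0.26 -0.02 0.07 0 0.14;0.02 -0.33 0 0.09 0 0.18;-0.02 -0.4 0.02 0.104 0 0.197;-0.06 -0.46 0.04 0.104 0 0.197;-0.1 -0.51 0.055 0.104 0 0.197;-0.117 -0.53 0.063 0.104 0 0.197;-0.117 -0.53 0.063 0.104 0 0.197;-0.117 -0.53 0.063 0.104 0 0.197;-0.117 -0.53 0.063 0.104 0 0.197'
python3 - <<'E'
from h import *
print(state()["qpos"].round(1))
a=grab_frame("scene");b=grab_frame("top")
cv2.imwrite("pics/6.png",cv2.resize(np.hstack([a[70:290,260:460],b[70:290,240:440]])[:,:,::-1],None,fx=2,fy=2))
rpy,z=tool(-10);p,q=pose();print(rel([562.5,-176.8,195],rpy))
J=p+3*z-[0,0,63.3]; print("jar",J,[proj(n,J) for n in("scene","top")])
for n in("scene","top"):
    for q,zz in(("drawer_floor",14),("drawer_handle",55),("unit",0),("spice_jar",J[2])):
        for d in tip_of(q,n)[:1]: print(n,q,np.round(d["location"]),round(d["confidence"],2),onz(n,d["location"],zz))
E
```

```text
time_s: 8.6
ee_pos: [561.1, -176.1, 193.9]
ee_rot: [180.0, 27.8, 170.0]
force: [-1.5, 0.0, -1.0]
gripper_width: 40.6
[ -21.3   10.6  112.8   10.7   29.7 -109.3]
(array([-0.003, -0.001,  0.   ]), array([ 0.   , -0.002,  0.   ]))
jar [ 562.61927986 -176.08982731  128.51738085] [array([[365.68130303, 174.76112738]]), array([[352.00306153, 173.64177502]])]
scene unit [335. 192.] 0.92 [ 740.5 -197.8    0. ]
top drawer_floor [341. 204.] 0.97 [ 564.2 -170.6   14. ]
top drawer_handle [374. 229.] 0.71 [ 444.7 -166.6   55. ]
top unit [313. 160.] 0.7 [ 743.6 -205.2    0. ]
top spice_jar [350. 173.] 0.78 [ 566.3 -172.1  128.5]
```

View pics/6.png

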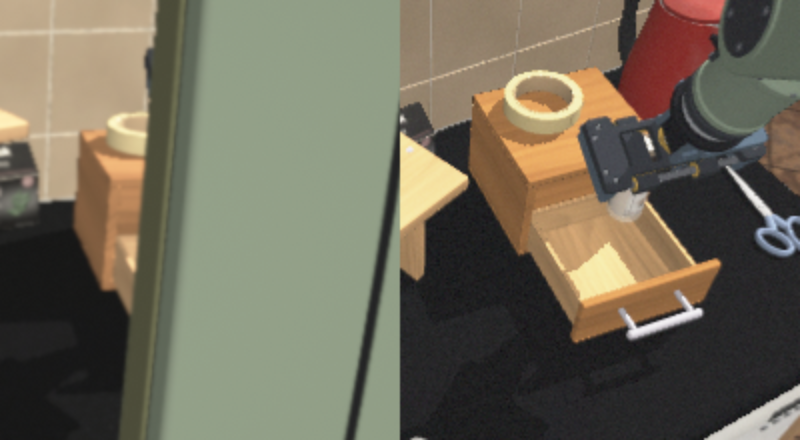

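```bash
python3 -m jog '0.014 0 0.026 0 0 0;0.033 0 0.062 0 0 0;0.052 0 0.098 0 0 0;0.071 0 0.133 0 0 0;0.085 0 0.16 0 0 0;0.094 0 0.177 0 0 0;0.1 0 0.188 0 0 0;0.103 0 0.194 0 0 0;0.103 0 0.194 0 0 0;0.103 0 0.194 0 0 0'; python3 -m jog '0 0 0 0 0 0'
python3 - <<'E'
from h import *
rpy,z=tool(-10);p,q=pose();print(p,rel([562,-176,80],rpy))
E
```

```text
time_s: 9.93
ee_pos: [562.5, -176.8, 85.5]
ee_rot: [-180.0, 28.0, 170.0]
force: [-0.4, -0.1, -0.7]
gripper_width: 40.6
time_s: 10.02
ee_pos: [562.9, -177.0, 86.2]
ee_rot: [-180.0, 28.0, 170.0]
force: [-0.4, -0.4, -0.7]
gripper_width: 40.3
[ 562.92004407 -176.96677726   86.19094386] (array([0.008, 0.002, 0.01 ]), array([-0.001,  0.   , -0.   ]))
```

Lower in small steps, watching the force.

```bash
python3 -m jog '0.002 0 0.004 0 0 0;0.004 0 0.007 0 0 0;0.005 0 0.009 0 0 0;0.005 0 0.009 0 0 0'; python3 -m jog '0.001 0 0.002 0 0 0;0.001 0 0.002 0 0 0;0.001 0 0.002 0 0 0'
```

```text
time_s: 10.35
ee_pos: [562.6, -176.9, 80.8]
ee_rot: [-180.0, 28.0, 170.0]
force: [-0.4, 0.2, -0.1]
gripper_width: 40.3
time_s: 10.6
ee_pos: [562.9, -177.0, 79.9]
ee_rot: [-180.0, 28.0, 170.0]
force: [0.5, 0.0, -0.1]
gripper_width: 40.3
```

```bash
python3 -m jog '0.001 0 0.002 0 0 0;0.001 0 0.002 0 0 0;0.001 0 0.002 0 0 0';python3 -m jog '0.001 0 0.002 0 0 0;0.001 0 0.002 0 0 0;0.001 0 0.002 0 0 0'
```

```text
time_s: 10.85
ee_pos: [563.9, -177.2, 79.9]
ee_rot: [-179.9, 28.2, 170.0]
force: [0.4, 1.8, 4.2]
gripper_width: 40.3
time_s: 11.1
ee_pos: [564.8, -177.3, 79.9]
ee_rot: [-179.9, 28.3, 170.0]
force: [-0.2, 1.7, 6.4]
gripper_width: 40.4
```

```bash
python3 -m jog '-0.001 0 -0.002 0 0 0;-0.001 0 -0.002 0 0 0'; python3 -m jog '0 0 0 0 0 0;0 0 0 0 0 0;0 0 0 0 0 0;0 0 0 0 0 0;0 0 0 0 0 0;0 0 0 0 0 0' 0.45; python3 -m jog '0 0 -0.03 0 0 0;0 0 -0.08 0 0 0;0 0 -0.14 0 0 0;0 0 -0.2 0 0 0;0 0 -0.26 0 0 0;0 0 -0.32 0 0 0;0 0 -0.32 0 0 0;0 0 -0.32 0 0 0'
python3 - <<'E'
from h import *
print(state()["qpos"].round(1))
a=grab_frame("scene");b=grab_frame("top")
cv2.imwrite("pics/7.png",cv2.resize(np.hstack([a[70:290,260:460],b[70:290,240:440]])[:,:,::-1],None,fx=2,fy=2))
for n in("scene","top"):
    for q,zz in(("drawer_floor",14),("drawer_handle",55),("unit",0),("spice_jar",14)):
        for d in tip_of(q,n)[:1]: print(n,q,np.round(d["location"]),round(d["confidence"],2),onz(n,d["location"],zz))
E
```

```text
time_s: 11.27
ee_pos: [564.6, -177.2, 80.9]
ee_rot: [-179.9, 28.3, 170.0]
force: [0.1, -0.3, -0.5]
gripper_width: 40.6
time_s: 11.77
ee_pos: [564.6, -177.2, 80.8]
ee_rot: [-179.9, 28.3, 170.0]
force: [0.0, 0.1, 0.3]
gripper_width: 66.2
time_s: 12.43
ee_pos: [490.2, -164.1, 223.6]
ee_rot: [-179.9, 28.5, 170.0]
force: [-0.1, -0.6, -0.7]
gripper_width: 66.3
[ -23.6    2.1  118.2   11.9   32.3 -112.1]
scene unit [339. 190.] 0.72 [ 754.1 -216.     0. ]
top drawer_floor [342. 202.] 0.88 [ 568.5 -176.1   14. ]
top drawer_handle [373. 231.] 0.74 [ 441.8 -163.2   55. ]
top unit [311. 161.] 0.77 [ 743.5 -199.1    0. ]
top spice_jar [340. 202.] 0.76 [ 571.6 -172.5   14. ]
```

View pics/7.png

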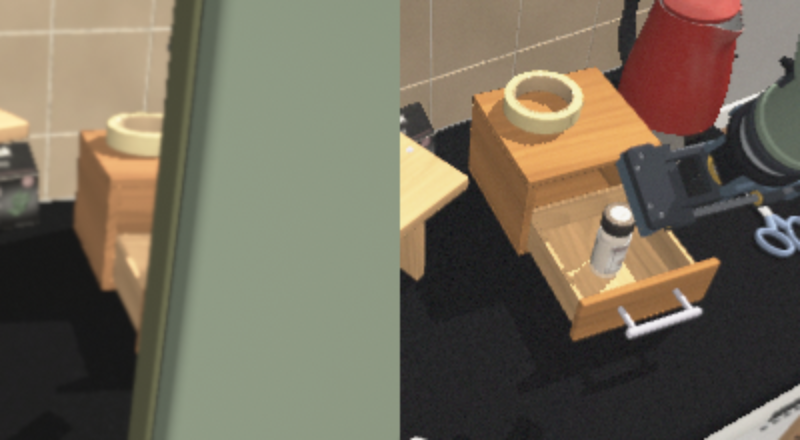

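Run:
```python
from h import *
rpy,z=tool(-7,90);print(rpy,rel([395,-158,180],rpy))
```

```text
[-180.    0.  173.] (array([ 0.205, -0.022, -0.017]), array([-0.009,  0.314, -0.033]))
```

```bash
python3 -m jog '0.02 0 -0.02 0 0.03 0;0.06 0 -0.04 0 0.08 0;0.11 -0.01 -0.04 0 0.15 -0.01;0.16 -0.02 -0.03 0 0.23 -0.02;0.19 -0.022 -0.02 -0.009 0.314 -0.033;0.205 -0.022 -0.017 -0.009 0.314 -0.033;0.205 -0.022 -0.017 -0.009 0.314 -0.033;0.205 -0.022 -0.017 -0.009 0.314 -0.033;0.205 -0.022 -0.017 -0.009 0.314 -0.033' -0.35
python3 - <<'E'
from h import *
rpy,z=tool(-7,90);print(state()["qpos"].round(1),rel([395,-158,62],rpy))
for d in tip_of("drawer_handle","top") if grab_frame("top") is not None else 0: print(d,onz("top",d["location"],55))
E
```

```text
time_s: 13.68
ee_pos: [395.0, -158.0, 180.4]
ee_rot: [-180.0, 0.1, 173.0]
force: [0.0, 0.3, -0.1]
gripper_width: 29.5
[ -23.4    7.6  112.8    0.    59.5 -106.4] (array([0.   , 0.   , 0.237]), array([-0.   ,  0.001, -0.   ]))
{'location': [370.6, 229.0], 'confidence': 0.72} [ 448.3 -160.9   55. ]
```

```bash
python3 -m jog '0 0 0.04 0 0 0;0 0 0.1 0 0 0;0 0 0.16 0 0 0;0 0 0.21 0 0 0;0 0 0.237 0 0 0;0 0 0.237 0 0 0;0 0 0.237 0 0 0'; python3 -m jog '-0.008 0 0 0 0 0;-0.016 0 0 0 0 0;-0.024 0 0 0 0 0;-0.032 0 0 0 0 0;-0.04 0 0 0 0 0;-0.048 0 0 0 0 0;-0.056 0 0 0 0 0;-0.064 0 0 0 0 0;-0.072 0 0 0 0 0;-0.08 0 0 0 0 0;-0.088 0 0 0 0 0;-0.096 0 0 0 0 0;-0.104 0 0 0 0 0;-0.11 0 0 0 0 0;-0.115 0 0 0 0 0;-0.118 0 0 0 0 0;-0.12 0 0 0 0 0;-0.12 0 0 0 0 0'
python3 - <<'E'
from h import *
b=grab_frame("top")
cv2.imwrite("pics/8.png",cv2.resize(b[70:290,240:440][:,:,::-1],None,fx=2,fy=2))
for q,zz in(("drawer_floor",14),("drawer_handle",55),("spice_jar",14)):
    for d in tip_of(q,"top")[:1]: print(q,round(d["confidence"],2),onz("top",d["location"],zz))
E
```

```text
time_s: 14.37
ee_pos: [395.2, -158.2, 62.5]
ee_rot: [-180.0, 0.1, 173.0]
force: [0.2, -0.7, -0.8]
gripper_width: 29.8
time_s: 15.87
ee_pos: [455.0, -165.5, 62.5]
ee_rot: [-180.0, 0.1, 173.0]
force: [-1.3, -0.9, 0.5]
gripper_width: 29.5
drawer_floor 0.95 [ 596.5 -172.6   14. ]
spice_jar 0.86 [ 604.1 -172.4   14. ]
```

View pics/8.png

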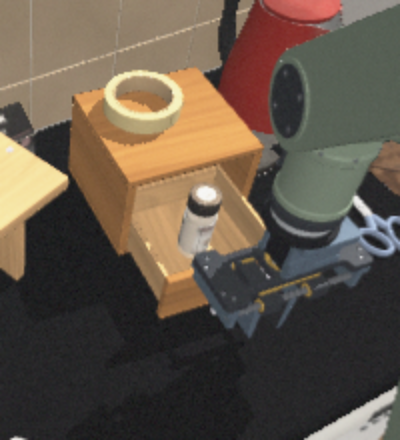

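The drawer has closed by about 30 mm. The jar is upright at about (200, 225), and the fingers are on the handle.

```bash
python3 -m jog '-0.005 0 0 0 0 0;-0.012 0 0 0 0 0;-0.02 0 0 0 0 0;-0.028 0 0 0 0 0;-0.036 0 0 0 0 0;-0.044 0 0 0 0 0;-0.052 0 0 0 0 0;-0.06 0 0 0 0 0;-0.068 0 0 0 0 0;-0.076 0 0 0 0 0;-0.084 0 0 0 0 0;-0.092 0 0 0 0 0;-0.1 0 0 0 0 0;-0.108 0 0 0 0 0;-0.116 0 0 0 0 0;-0.124 0 0 0 0 0;-0.13 0 0 0 0 0;-0.135 0 0 0 0 0;-0.138 0 0 0 0 0;-0.14 0 0 0 0 0'; python3 -m jog '-0.004 0 0 0 0 0;-0.01 0 0 0 0 0;-0.016 0 0 0 0 0;-0.022 0 0 0 0 0;-0.028 0 0 0 0 0;-0.034 0 0 0 0 0;-0.04 0 0 0 0 0;-0.04 0 0 0 0 0'
```

```text
time_s: 17.73
ee_pos: [524.7, -174.0, 62.8]
ee_rot: [-180.0, 0.1, 173.0]
force: [-1.4, -1.6, -0.1]
gripper_width: 29.5
time_s: 18.4
ee_pos: [545.6, -176.5, 63.0]
ee_rot: [180.0, 0.2, 173.0]
force: [-0.4, 0.1, -0.3]
gripper_width: 29.4
```

Run:
```python
from h import *
b=grab_frame("top")
cv2.imwrite("pics/9.png",cv2.resize(b[70:290,240:440][:,:,::-1],None,fx=2,fy=2))
for q,zz in(("drawer_floor",14),("drawer_handle",55),("spice_jar",14)):
    for d in tip_of(q,"top")[:1]: print(q,round(d["confidence"],2),onz("top",d["location"],zz))
print(state()["force"])
```

```text
drawer_floor 0.97 [ 694.7 -191.5   14. ]
spice_jar 0.68 [ 698.  -187.9   14. ]
[-0.32285945 -0.55376788  0.6531306 ]
```

View pics/9.png

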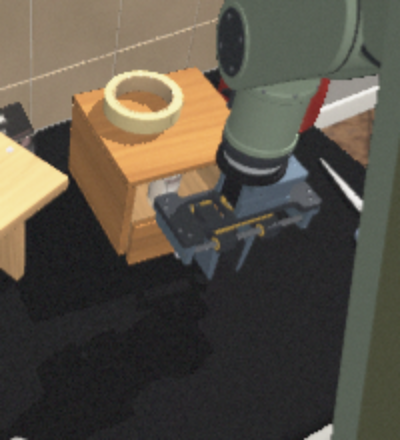

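Almost shut: the jar is visible inside at about (165, 190) and still standing. I'll push the last stretch slowly, watching the force.

```bash
python3 -m jog '-0.004 0 0 0 0 0;-0.008 0 0 0 0 0;-0.012 0 0 0 0 0;-0.016 0 0 0 0 0;-0.02 0 0 0 0 0;-0.02 0 0 0 0 0'; python3 -m jog '-0.004 0 0 0 0 0;-0.008 0 0 0 0 0;-0.012 0 0 0 0 0;-0.012 0 0 0 0 0'
python3 - <<'E'
from h import *
b=grab_frame("top")
for d in tip_of("drawer_floor","top")[:1]: print(onz("top",d["location"],14))
E
```

```text
time_s: 19.1
ee_pos: [555.5, -177.6, 63.1]
ee_rot: [180.0, 0.2, 173.0]
force: [-1.0, 0.5, 0.3]
gripper_width: 29.4
time_s: 19.43
ee_pos: [560.6, -178.3, 63.0]
ee_rot: [180.0, 0.1, 173.0]
force: [-4.4, -0.5, 1.6]
gripper_width: 29.8
[ 706.6 -189.3   14. ]
```

```bash
python3 -m jog '-0.004 0 0 0 0 0;-0.008 0 0 0 0 0;-0.008 0 0 0 0 0;-0.008 0 0 0 0 0'; python3 -m jog '-0.004 0 0 0 0 0;-0.006 0 0 0 0 0;-0.006 0 0 0 0 0;-0.006 0 0 0 0 0'
```

```text
time_s: 19.87
ee_pos: [560.9, -178.3, 62.9]
ee_rot: [180.0, -0.4, 173.0]
force: [-11.3, 0.9, 7.9]
gripper_width: 30.0
time_s: 20.2
ee_pos: [560.9, -178.3, 63.0]
ee_rot: [179.9, -0.7, 173.0]
force: [-10.4, 0.2, 8.1]
gripper_width: 29.6
```

```bash
python3 -m jog '0.01 0 0 0 0 0;0.03 0 0 0 0 0;0.07 0 0 0 0 0;0.13 0 0 0 0 0;0.19 0 0 0 0 0;0.25 0 -0.04 0 0 0;0.3 0 -0.1 0 0 0;0.33 0.06 -0.17 0 0 0;0.35 0.12 -0.23 0 0 0;0.35 0.2 -0.3 0 0 0;0.35 0.28 -0.33 0 0 0;0.35 0.36 -0.33 0 0 0;0.35 0.44 -0.33 0 0 0;0.35 0.5 -0.33 0 0 0;0.35 0.5 -0.33 0 0 0;0.35 0.5 -0.33 0 0 0'
python3 - <<'E'
from h import *
a=grab_frame("scene");b=grab_frame("top")
cv2.imwrite("pics/10.png",cv2.resize(np.vstack([a[70:290,70:440],b[80:300,70:440]])[:,:,::-1],None,fx=1.36,fy=1.36))
for n in("scene","top"):
    for q,zz in(("drawer_floor",14),("drawer_handle",55),("unit",0),("tin",0)):
        for d in tip_of(q,n)[:1]: print(n,q,np.round(d["location"]),round(d["confidence"],2),onz(n,d["location"],zz))
E
```

```text
time_s: 21.53
ee_pos: [420.2, 93.0, 230.5]
ee_rot: [179.9, -0.6, 173.3]
force: [0.2, -0.2, 0.1]
gripper_width: 29.9
scene tin [175. 253.] 0.72 [553.2 223.1   0. ]
top drawer_floor [316. 165.] 0.73 [ 710.4 -192.2   14. ]
top tin [205. 279.] 0.9 [540.  225.5  -0. ]
```

View pics/10.png

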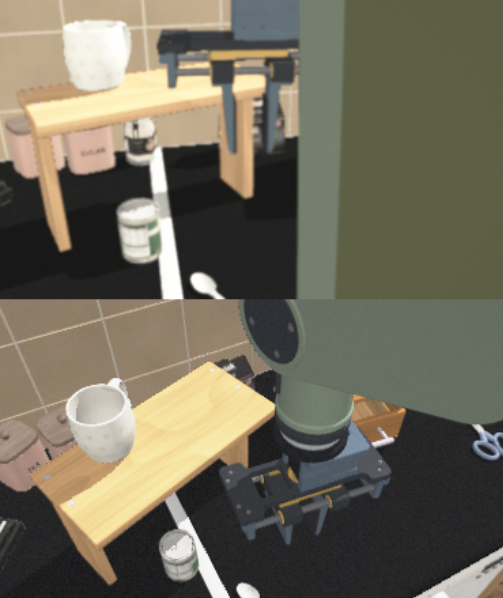

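```bash
python3 -m jog '0.03 0.05 0 0 0 0;0.06 0.12 0 0 0 0;0.09 0.19 0 0 0 0;0.12 0.26 0 0 0 0;0.15 0.33 0 0 0 0;0.18 0.4 0 0 0 0;0.21 0.47 0 0 0 0;0.24 0.54 0 0 0 0;0.24 0.62 0 0 0 0;0.24 0.7 0 0 0 0;0.24 0.7 0 0 0 0;0.24 0.7 0 0 0 0;0.24 0.7 0 0 0 0'
python3 - <<'E'
from h import *
a=grab_frame("scene");b=grab_frame("top")
cv2.imwrite("pics/11.png",cv2.resize(np.hstack([a[100:260,280:440],b[80:240,250:410]])[:,:,::-1],None,fx=2.5,fy=2.5))
for n in("scene","top"):
    for q,zz in(("drawer_floor",14),("drawer_handle",55),("unit",0),("spice_jar",14)):
        for d in tip_of(q,n)[:1]: print(n,q,np.round(d["location"]),round(d["confidence"],2),onz(n,d["location"],zz))
E
```

```text
time_s: 23.12
ee_pos: [344.2, 451.5, 231.8]
ee_rot: [-180.0, -0.8, 172.9]
force: [-0.8, 0.4, 0.9]
gripper_width: 29.8
```

View pics/11.png

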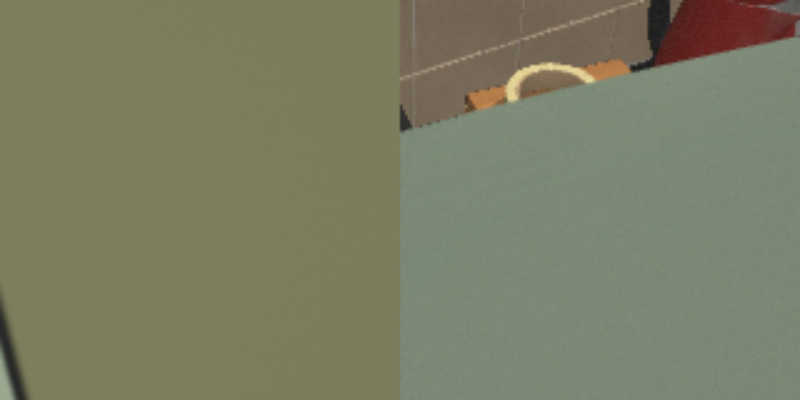

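```bash
python3 -m jog '0.05 0.02 0 0 0 0.03;0.11 0.05 0 0 0 0.08;0.18 0.08 0 0 0 0.12;0.24 0.11 0 0 0 0.16;0.274 0.129 0 0 0 0.16;0.274 0.129 0 0 0 0.16;0.274 0.129 0 0 0 0.16;0.274 0.129 0 0 0 0.16;0.274 0.129 0 0 0 0.16'
python3 - <<'E'
from h import *
a=grab_frame("scene");b=grab_frame("top")
cv2.imwrite("pics/12.png",cv2.resize(np.hstack([a[90:270,270:440],b[80:260,240:410]])[:,:,::-1],None,fx=2.3,fy=2.3))
for n in("scene","top"):
    for q,zz in(("drawer_floor",14),("drawer_handle",55),("unit",0),("spice_jar",14),("tin",0)):
        for d in tip_of(q,n)[:1]: print(n,q,np.round(d["location"]),round(d["confidence"],2),onz(n,d["location"],zz))
E
```

```text
time_s: 24.37
ee_pos: [217.5, 532.4, 234.3]
ee_rot: [-179.9, -0.7, 158.4]
force: [0.4, -0.8, -0.5]
gripper_width: 29.9
scene drawer_floor [340. 193.] 0.68 [ 707.3 -197.1   14. ]
scene unit [336. 193.] 0.87 [ 737.8 -198.7    0. ]
scene spice_jar [341. 191.] 0.77 [ 719.7 -203.6   14. ]
scene tin [172. 255.] 0.82 [547.5 228.7   0. ]
top drawer_floor [320. 164.] 0.72 [ 710.3 -205.3   14. ]
top drawer_handle [342. 187.] 0.57 [ 584.9 -178.8   55. ]
top unit [312. 158.] 0.87 [ 751.8 -206.8    0. ]
top spice_jar [315. 166.] 0.44 [ 709.1 -186.2   14. ]
top tin [204. 279.] 0.87 [539.9 227.2   0. ]
```

View pics/12.png

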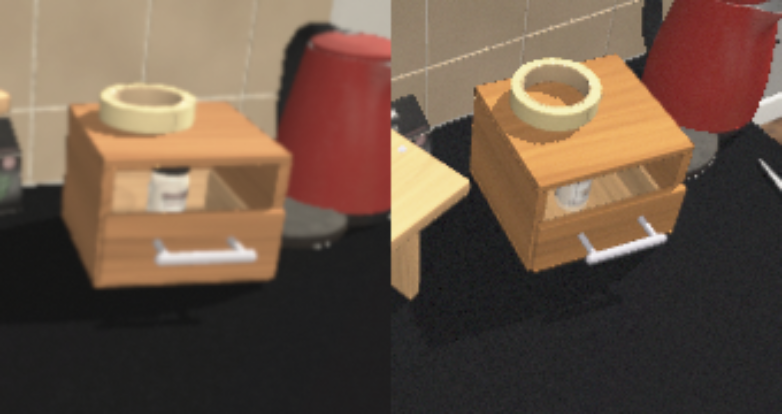

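```bash
python3 -c "
from workcell import *
print(job_done())"
```

```text
the job is handed in; nothing more can be done
None
```

The spice jar stands upright in the drawer, the drawer is shut, and I handed the job in at about 24.5 s of the 54 s allowed. No verdict came back.

**What I did:** I gripped the jar under the shelf with the tool tilted 62° below horizontal and pulled it out forwards. I then stood it on the drawer floor, let go, and pushed the drawer shut slowly by its handle. Afterwards the arm went back to about its start pose, touching nothing.

**Last checks:**
- **Drawer:** The last picture shows it shut. While pushing, it came to a firm stop at about 11 N with no further travel. The handle had moved roughly 140 mm from its first measured place, which fits the expected 130 to 155 mm. I did not measure the remaining gap to the millimetre.
- **Jar:** It shows upright inside the drawer in both camera views. The network gave its position as (720, -204) mm in one camera and (709, -186) mm in the other, so they differ by about 20 mm, and the second reading had low confidence (0.44). Both are well inside the allowed area around the drawer centre, at about (709, -200) mm.
- **Tin:** It stands upright, and I saw no contact with it. The network's last readings were 8 to 14 mm from its first ones. They had already varied by about that much before the jar was gripped, so I take this as measurement scatter.

**One setback:** The first tilt I tried (45°) ran into the wrist's joint limits away from any object, so I used the steeper one.

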